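Clear the test plate and hold a hardness probe on the marked spot

ROBOT

A 6-joint arm with a two-finger parallel gripper is mounted at the origin on the work surface. World frame = base frame: x ahead of the robot, y to its left, z up, the work surface at z = 0. Lengths are in mm, angles in rad, forces in N, time in s.
With the tool pointing down it reaches from about 275 to 1000 mm from the base axis. Payload 8.4 kg.
Tool frame: the origin (TCP) lies on the centre line of the jaws, within the pads' length; the fingertips stand 17 mm ahead of it and the grasp point (between the pads) lies 2 mm behind it (r.tcp_to_tips is the z of the fingertips in the tool frame, in mm); z points along the fingers, y is the direction in which the jaws open and shut (so a half turn about z gives the same grasp; the last joint's range is limited). The gripper opens to 85 mm and grips with 20 to 120 N. Pads are 22 mm wide; open, the fingers measure 114 mm over their backs; the gripper's body (76 mm by 85 mm) begins 54 mm behind the grasp point. The pads swing forward as they close: fully open they stand 13 mm farther back than shut.
Start: joints at [-1.13, 0.353, 1.633, -0, 1.155, -0.002], TCP at [267.793, -564.725, 248.281] pointing down, gripper open.
Joint ranges: [-2.63, 2.63], [-0.92, 2.1], [0.06, 2.66], [-1.3, 4.44], [0, 2.69], [-3.02, 3.02]. Speed limits (rad/s): [2.22, 2.22, 2.79, 3.14, 3.14, 3.14].

INTERFACE

Orientations are given as [roll, pitch, yaw] about the fixed x, y, z axes, in that order (R = Rz(yaw) Ry(pitch) Rx(roll)).
In Python, from rig import r, cams, job gives the robot as it stands.
- The arm moves only by the tool drive_tool, never from a script. Its argument "deltas" is a list of rows, each a list of 4 numbers: the shift along the tool's x, y, z in cm, then the turn about the tool's z in rad. In form: [[x, y, z, roll], ...]. A call has 1 to 12 rows; each row shifts and turns the commanded pose from where the row before left it, along the tool's axes as they then stand; what a row does not reach is not made up. A row lasts 1/12 s, in which the tool goes at most 41.7 mm and 7.16 degrees, less where a joint would pass 70% of its speed; a pose out of reach is approached as far as the arm can. A call with a gripper value outside its range is refused whole. "jaw" is the closure, from 0 (fully open) to 1 (shut), set as the call begins (left out, the last holds). The fingers move at their own pace and stop on an object; "force" is the grip in N (left out, the last holds). Time passes only in rows, so rows that do not move let the fingers close. It gives the time, the measured TCP pose, the force and the opening at its end, in the units of the state.
- r.sense(): the state, without advancing time (a new reading comes with each control period).
- cams.grab_frame(name): name is "scene" or "top" or "wrist"; returns (picture, depth): 420x560x3 uint8, red, green, blue; 420x560 float32, mm along the optical axis (not along the pixel's ray), 0 where there is no reading.
- cams.camera_params(name): a dict with "fx", "fy", "cx", "cy" (pixels), "R" (3x3) and "t" (3): a world point X has camera coordinates R X + t. Camera axes: x right, y down, z forward; pixel columns grow to the right and rows downward; lengths in mm; the calibration is good to about 2 mm. The wrist camera is an equidistant fisheye: a pixel r from the principal point sees the ray r / f radians off the axis. A picture is of the moment at which its call begins: read the wrist's pose just before it. camera_params takes no time and is no camera call; for the wrist camera it gives the pose at the moment of the call.
- job.sign_off(): hands the job in, once; it reports no verdict.
The state is a dict: "clock": time; "qpos": joint angles; "qvel": joint speeds; "joint_efforts": joint torques, N m; "eef_pos": TCP position; "tcp_rot": TCP orientation; "contact_force": force on the tool from outside, world axes, zero at the start; "wrist_torque": the same for the moment, N m; "opening": opening from 0.0 (shut) to 1.0 (fully open).
Only numpy, scipy, OpenCV 4.12 (cv2) and the standard library are available. Lean on these libraries where they do the work, as an engineer would, in place of code of your own. Each camera call takes 0.05 s, during which the arm holds its last target. There are 200 camera calls.

TASK

Wipe the four loose steel offcuts off the test plate into the drip tray around it, using the nylon scraper block and not your fingers or the probe, and set the scraper back down on the bench clear of the tray. Then take the hardness probe out of its holder and hold it upright, square to the plate, with its tip inside the drawn ring, pressing gently until the sprung tip is about half-way in: never ram it. Finish while still holding the probe there for its reading, and leave the bottle, the jar and the two mounted specimens alone.

Things in the scene. Friction and masses are not known exactly. Their poses are not given: they have to be found in the camera images.
- tray: White enamelled drip tray fixed on the bench, 210 (its x) x 300 (its y) x 22 mm high, 4 mm walls and floor, with a dark steel support block in its middle that carries the test plate. Origin: centre of the underside, on the bench top (z = 0). Its y axis runs along the plate's long side; turned up to about 20 degrees at the start.
- plate: Bare ground steel test plate, 110 (its x) x 150 (its y) x 20 mm, level and fixed in the middle of the tray, its axes parallel to the tray's. Origin: centre of its underside, 25 mm above the bench; its top face is 45 mm above the bench. Between plate and tray wall there is 46 mm on the x sides and 71 mm on the y sides, where offcuts fall to the tray floor.
- mark: Ring drawn in black ink on the plate's top face, 20 mm across with a 2 mm line (clear inside diameter 18 mm): the spot to test. Origin: the ring's centre, on the top face. It lies anywhere within 30 mm (plate x) and 45 mm (plate y) of the plate's centre; offcuts may partly cover it.
- chip0: Loose steel saw offcut on the plate, a straight bar 24 x 9 x 7 mm, about 12 g. Origin at the centre of the underside as it lies at the start.
- chip1: Loose steel saw offcut on the plate, an L shape 20 x 19 x 7 mm with arms 8 mm wide, about 12 g. Origin at the centre of the underside of its long arm as it lies at the start.
- chip2: Loose steel saw offcut on the plate, a round slug 17 mm across and 7 mm high, about 12 g. Origin at the centre of the underside as it lies at the start.
- chip3: Loose steel saw offcut on the plate, a short block 17 x 13 x 8 mm, about 12 g. Origin at the centre of the underside as it lies at the start.
- scraper: White nylon scraper block standing on the bench on its wiping edge: a blade block 120 (its x) x 24 (its y) x 40 mm high with a ridge grip 92 x 22 x 32 mm (its z 39 to 71 mm) on top; 71 mm high in all, about 160 g. Origin: centre of its flat underside, z up. Grip it from above across its thin y direction on the ridge, e.g. 52 mm above the underside.
- scraper_mid (a point): Centre of the scraper, 35 mm above its underside.
- holder: Round aluminium probe holder fixed on the bench: 68 mm diameter, 55 mm high, with an upright 26 mm bore. Origin: centre of its underside. The probe stands in it upright, tip down, its collar on the holder's top and its origin 15 mm above the bench; raise the probe 60 mm or more to clear the holder.
- probe: Hand-held hardness probe, about 190 g. Origin: on its axis at the lower end of its sleeve; z up along the axis. Steel sleeve 20 mm diameter (z 0 to 40 mm), collar 36 mm diameter (z 40 to 46), grey barrel 26 mm diameter (z 46 to 120; grip here, e.g. at 85 mm), end cap 22 mm diameter (z 120 to 130). The sprung tip sticks out 8 mm below the origin.
- probe_tip (a point): Lower end of the probe's sprung tip, a 6 mm steel pin with a flat end on the probe's axis: 8 mm below the probe's origin when free.
- plunger (a joint): How far the sprung tip is pushed into the probe: 0 free, 0.008 m fully in (sleeve then on the plate). The spring gives about 1.2 N at 0, 4.4 N half-way (0.004 m) and 7.6 N at 0.008 m.
- reagent: Bystander: amber reagent bottle with blue cap, 60 mm diameter, 120 mm high. Origin: centre of its underside.
- jar: Bystander: white plastic jar, 72 mm diameter, 85 mm high. Origin: centre of its underside.
- mount0: Bystander: grey resin-mounted specimen, 30 mm diameter, 18 mm high. Origin: centre of its underside.
- mount1: Bystander: a second such resin-mounted specimen. Origin: centre of its underside.
Things that resemble listed ones, but are neither listed nor needed, are in the scene too. What is shaped like the probe but turquoise is not meant. Several things have the shape of the scraper; the one meant has the colours described above.

How it is judged (in metres and radians):
On the way, in this order (a step that is already met when the one before it is completed fails the run):
1. all four offcuts are off the plate and in the drip tray (height (world z) of each of chip0, chip1, chip2, chip3 below 0.033 m and x of chip0 in the frame of tray between -0.105 and 0.105 m and y of chip0 in the frame of tray between -0.15 and 0.15 m and x of chip1 in the frame of tray between -0.105 and 0.105 m and y of chip1 in the frame of tray between -0.15 and 0.15 m and x of chip2 in the frame of tray between -0.105 and 0.105 m and y of chip2 in the frame of tray between -0.15 and 0.15 m and x of chip3 in the frame of tray between -0.105 and 0.105 m and y of chip3 in the frame of tray between -0.15 and 0.15 m), for 0.1 s.
2. the scraper is set down on the bench clear of the tray (contact force between the fingers and scraper below 0.05 N and contact force between scraper and tray below 0.05 N and height (world z) of scraper_mid below 0.045 m and linear speed of scraper below 0.03 m/s), for 0.2 s.
At the end, for the whole second after the job is handed in: The offcuts lie in the tray, off the plate; the scraper rests released on the bench, not touching the tray; the gripper holds the probe within 6 degrees of upright, tip within 7 mm of the ring's centre, pressing the plate with 2 to 7 N, sprung tip 1.5 to 6.5 mm in, still (all of step 1 and all of step 2 and contact force between the fingers and probe above 1 N and contact force between probe and holder below 0.05 N and horizontal distance between probe_tip and mark below 0.007 m and angle between probe's own z axis and vertical below 0.105 rad and contact force between probe and plate between 2 and 7 N and value of joint plunger between 0.0015 and 0.0065 m and linear speed of probe below 0.02 m/s); the arm keeps its last pose, push and grip.
It fails at once if an offcut is pushed with the fingers or with the probe (contact force between any of the fingers, probe and chip0 above 0.3 N or contact force between any of the fingers, probe and chip1 above 0.3 N or contact force between any of the fingers, probe and chip2 above 0.3 N or contact force between any of the fingers, probe and chip3 above 0.3 N).
It fails at once if the probe is rammed on the plate (over 20 N) (contact force between probe and plate above 20 N).
It fails at once if the bottle, the jar or a mounted specimen is moved by over 20 mm or tipped (distance of any of reagent, jar, mount0, mount1 from where it was at the start of the episode above 0.02 m or angle between any of reagent, jar, mount0, mount1's own z axis and vertical above 0.3 rad).
It also fails if it takes over 64 s, if anything falls off the work surface, if the arm or the gripper's body presses on something with over 40 N, if the wrist force passes 120 N, or if a joint passes its speed limit or range.

## Working session

There is one attempt and no reset: what is moved stays moved. The work goes in short steps, Python scripts to look and compute and a tool call to move; the robot and the scene stay as the last step left them, time stands still between calls to the robot, and variables do not carry over. Pictures are saved under pics/ and viewed, about 8 in all and at most 12, crops included, and the job is handed in when it is done.

Besides the shell and the picture viewer there is one more tool, called after "Emit:" as name([rows], argument=value, ...), one row to a line, values as JSON. drive_tool: Moves the arm, as the interface text tells. Its arguments: {"type":"object","properties":{"deltas":{"type":"array"},"jaw":{"type":"number"},"force":{"type":"number"}},"required":["deltas"]}

```bash
ls; mkdir -p pics; cat > h.py <<'E'
import numpy as np, cv2
from rig import r,cams,job
def grab(n,f):
    p=cams.camera_params(n); im,d=cams.grab_frame(n)
    cv2.imwrite('pics/%s.png'%f,im[:,:,::-1]); np.savez('pics/%s.npz'%f,im=im,d=d,**{k:np.array(v) for k,v in p.items()}); return im,d,p
def load(f): return np.load('pics/%s.npz'%f)
def pt(D,u,v,z=None):
    R,t=D['R'],D['t']; ray=np.array([(u-D['cx'])/D['fx'],(v-D['cy'])/D['fy'],1.])
    c=-R.T@t; w=R.T@ray
    s=D['d'][int(v),int(u)] if z is None else (z-c[2])/w[2]
    return c+s*w
E
python3 - <<'E'
from h import *
for n in('top','scene'):
    im,d,p=grab(n,n+'1'); print(n,p)
print(r.sense(),r.tcp_to_tips)
E
```

```text
pics
top {'fx': 497.19589859109067, 'fy': 497.19589859109067, 'cx': 285.2394415209056, 'cy': 213.98474822238288, 'R': array([[ 0.015505  , -0.99963294,  0.02221649],
       [-0.98433153, -0.01916327, -0.17528321],
       [ 0.17564461, -0.01915062, -0.98426735]]), 't': array([  38.84196132,  572.20486204, 1277.45811411])}
scene {'fx': 483.6854450574018, 'fy': 483.6854450574018, 'cx': 275.8641567410083, 'cy': 212.67239636145135, 'R': array([[-0.47552503,  0.87956424, -0.01557886],
       [ 0.69922443,  0.36716183, -0.61341453],
       [-0.53381752, -0.30258709, -0.78960744]]), 't': array([ 216.47938176, -374.12591021, 1575.95532974])}
{'clock': 0.1, 'qpos': array([-1.13041494e+00,  3.53612841e-01,  1.63404462e+00,  1.08561477e-05,
        1.15523368e+00, -2.38032599e-03]), 'qvel': array([ 0.00136269, -0.00048403, -0.00153334, -0.00040156, -0.00111503,
        0.00096103]), 'joint_efforts': array([ 1.08016211e-03, -6.06358194e+01, -3.42819428e+01,  1.28110514e-04,
        3.96482093e-03, -5.42908353e-06]), 'eef_pos': array([ 267.61205786, -564.35486809,  247.62202848]), 'tcp_rot': array([-3.14029419e+00, -1.30172799e-05,  4.42757314e-01]), 'contact_force': array([ 0.31831429,  0.937729  , -0.29688277]), 'wrist_torque': array([-0.00944194, -0.02396212, -0.06726488]), 'opening': 0.9989960958172013} 17.0
```

```bash
python3 - <<'E'
from h import *
im=cv2.imread('pics/top1.png'); cv2.imwrite('pics/top1b.png',cv2.resize(im,(800,600),interpolation=cv2.INTER_CUBIC))
E
```

```text
(no output)
```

View pics/top1b.png

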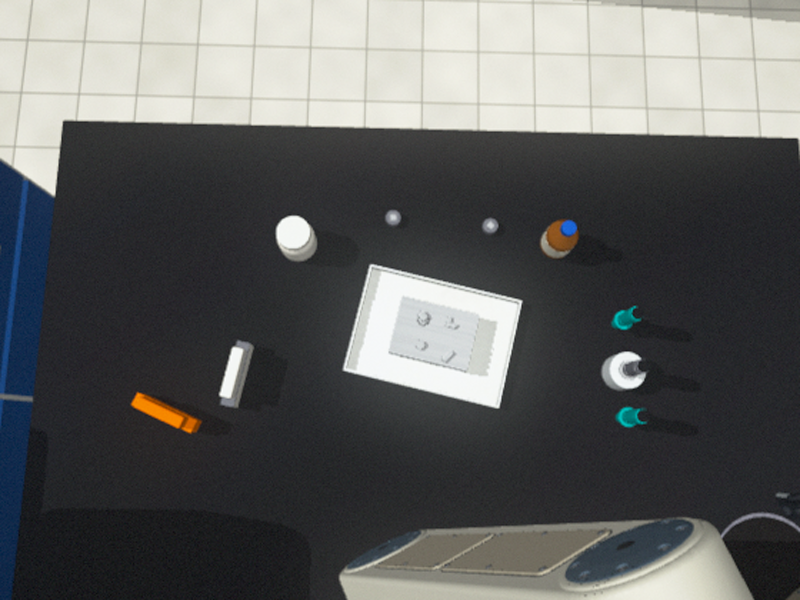

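View pics/scene1.png

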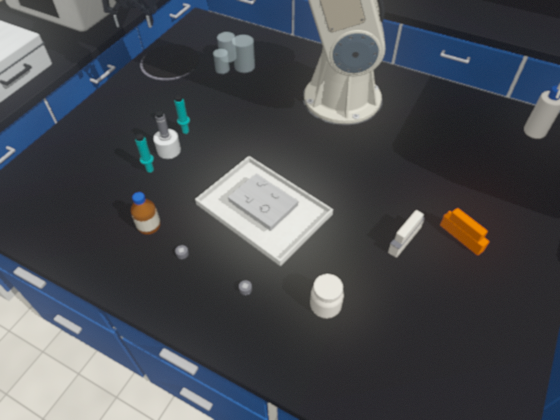

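The top view (800x600 scale) shows the tray with corners near (371,265), (521,300), (499,407), (344,370). The white scraper is at (236,374) and the holder with the grey probe at (624,370). The orange scraper and the turquoise probes are decoys. Next I'll enlarge the plate and measure.

```bash
python3 - <<'E'
from h import *
D=load('top1'); im=D['im'][:,:,::-1]
a=cv2.resize(im[200:268,262:342],None,fx=7,fy=7,interpolation=cv2.INTER_CUBIC)
b=cv2.resize(im[228:295,142:187],None,fx=5,fy=5,interpolation=cv2.INTER_CUBIC)
c=np.zeros((476,800,3),np.uint8); c[:476,:560]=a; c[:335,570:795]=b; cv2.imwrite('pics/crop1.png',c)
s=.7
for u,v in [(371,265),(521,300),(499,407),(344,370)]: print('tray',pt(D,u*s,v*s,22).round(1))
# depth-based 3D map
H,W=D['d'].shape; uu,vv=np.meshgrid(np.arange(W),np.arange(H))
c=np.stack([(uu-D['cx'])/D['fx'],(vv-D['cy'])/D['fy'],np.ones_like(uu)],-1)*D['d'][...,None]
P=(c-D['t'])@D['R']
def box(n,u0,v0,u1,v1,zl,zh):
    Q=P[v0:v1,u0:u1].reshape(-1,3); Q=Q[(Q[:,2]>zl)&(Q[:,2]<zh)]
    if len(Q)<5: print(n,len(Q)); return
    rc=cv2.minAreaRect(Q[:,:2].astype(np.float32)); print(n,len(Q),Q.mean(0).round(1),'rect',np.round(rc[0],1),np.round(rc[1],1),round(rc[2],1))
box('scr top',150,230,182,290,62,80)
box('scr all',150,230,182,290,15,80)
box('plate',262,200,342,268,38,49)
box('tray',235,180,370,290,15,30)
box('probe cap',415,235,465,280,125,160)
box('holder top',415,235,465,280,48,60)
box('jar',185,145,230,190,70,100)
box('bottle',370,145,410,185,60,140)
box('m0',265,140,285,162,10,30);box('m1',333,145,353,168,10,30)
box('orange',90,270,145,306,55,80)
np.save('pics/P.npy',P)
E
```

```text
tray [654.7 119.8  22. ]
tray [ 591.8 -169.4   22. ]
tray [ 387.7 -125.6   22. ]
tray [451.7 165.4  22. ]
scr top 334 [441.6 363.   71.6] rect [442.4 363.8] [23.5 92. ] 78.5
scr all 601 [440.9 360.4  57.2] rect [442.2 363.5] [ 26.5 120.2] 79.0
plate 1858 [522.9  -1.1  45.6] rect [523.7  -1.6] [150.1 111.1] 77.5
tray 682 [526.7  -3.9  22.6] rect [523.9  -1.6] [300.4 211.8] 77.3
probe cap 102 [ 459.  -355.5  141.5] rect [ 458.6 -357.2] [23.3 23.6] 81.2
holder top 316 [ 457.8 -352.5   55.6] rect [ 459.3 -355.9] [66.9 62.9] 13.8
jar 457 [699.4 262.2  85.5] rect [700.1 262.7] [61.9 61.2] 12.5
bottle 407 [ 703.9 -234.2   92.6] rect [ 708.2 -238.1] [58.8 54.6] 46.4
m0 94 [753.   79.4  18.7] rect [753.5  79.6] [28. 28.] 0.7
m1 94 [ 741.7 -110.8   19.1] rect [ 746.9 -111.6] [28.1 42. ] 80.2
orange 346 [369.2 486.5  71.6] rect [368.8 487.8] [91.6 23. ] 66.0
```

View pics/crop1.png

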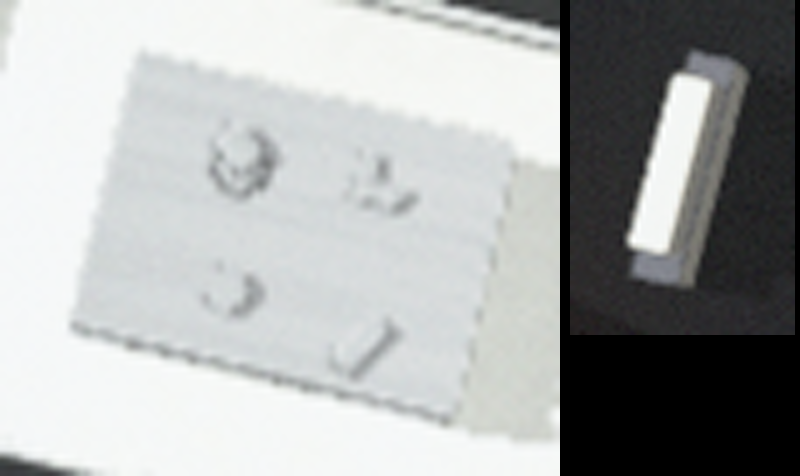

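The plate crop shows four chips: one around (240,160), with the ring apparently partly under it, one at (385,190), one at (230,290) and one at (370,350). The fits match the given sizes:

| Item | Position (mm) | Turn |
|---|---|---|
| Plate | (523.8, -1.6) | -12.5° |
| Scraper | (442.3, 363.7) | long axis -11.3° |
| Probe | (459, -356) | upright |

The scraper is 120 mm long and nearly parallel to the plate's x, so one stroke along plate -y covers the full width. I'll turn the tool to yaw 2.945 first.

Emit:
drive_tool([
  [0, 0, 0, -0.12],
  [0, 0, 0, -0.12],
  [0, 0, 0, -0.12],
  [0, 0, 0, -0.12],
  [0, 0, 0, -0.12],
  [0, 0, 0, -0.12],
  [0, 0, 0, -0.12],
  [0, 0, 0, -0.12],
  [0, 0, 0, -0.12],
  [0, 0, 0, -0.12],
  [0, 0, 0, -0.12],
  [0, 0, 0, -0.12],
], jaw=0)

```text
clock: 1.1
eef_pos: [267.7, -564.5, 247.8]
tcp_rot: [-3.141, -0.001, 1.889]
contact_force: [-0.1, 0.6, -0.4]
opening: 0.999
```

Emit:
drive_tool([
  [0, 0, 0, -0.12],
  [0, 0, 0, -0.12],
  [0, 0, 0, -0.12],
  [0, 0, 0, -0.12],
  [0, 0, 0, -0.12],
  [0, 0, 0, -0.12],
  [0, 0, 0, -0.12],
  [0, 0, 0, -0.12],
  [0, 0, 0, -0.1],
  [0, 0, 0, 0],
])

```text
clock: 1.93
eef_pos: [267.7, -564.5, 247.9]
tcp_rot: [3.141, -0.001, 2.947]
contact_force: [0.3, -0.1, -0.5]
opening: 1.002
```

Emit:
drive_tool([
  [0.04, 3.9, 0, 0],
  [0.04, 3.9, 0, 0],
  [0.04, 3.9, 0, 0],
  [0.04, 3.9, 0, 0],
  [0.04, 3.9, 0, 0],
  [0.04, 3.9, 0, 0],
  [0.04, 3.9, 0, 0],
  [0.04, 3.9, 0, 0],
  [0.04, 3.9, 0, 0],
  [0.04, 3.9, 0, 0],
  [0.04, 3.9, 0, 0],
  [0.04, 3.9, 0, 0],
])

```text
clock: 2.93
eef_pos: [355.3, -103.2, 248.4]
tcp_rot: [3.142, 0.001, 2.938]
contact_force: [2.0, -0.1, -0.2]
opening: 1.0
```

Emit:
drive_tool([
  [0.04, 3.9, 0, 0],
  [0.04, 3.9, 0, 0],
  [0.04, 3.9, 0, 0],
  [0.04, 3.9, 0, 0],
  [0.04, 3.9, 0, 0],
  [0.04, 3.9, 0, 0],
  [0.04, 3.9, 0, 0],
  [0.04, 3.9, 0, 0],
  [0.04, 3.9, 0, 0],
  [0.04, 3.9, 0, 0],
  [0.04, 3, 0, 0],
  [0, 0, 0, 0],
])

```text
clock: 3.93
eef_pos: [435.1, 312.6, 248.2]
tcp_rot: [3.139, 0.001, 2.942]
contact_force: [0.3, 0.2, -0.6]
opening: 0.998
```

Emit:
drive_tool([
  [0.15, 2.6, 0, 0],
  [0.15, 2.55, 0, 0],
  [0, 0, 3, 0],
  [0, 0, 3, 0],
  [0, 0, 3, 0],
  [0, 0, 3, 0],
  [0, 0, 2, 0],
  [0, 0, 0, 0],
  [0, 0, 0, 0],
])

```text
clock: 4.68
eef_pos: [440.8, 357.9, 107.6]
tcp_rot: [-3.139, -0.002, 2.941]
contact_force: [-0.1, -0.3, 0.6]
opening: 0.999
```

```bash
python3 - <<'E'
from h import *
s=r.sense(); print(s['eef_pos'],s['tcp_rot'],s['qpos'])
im,d,p=grab('wrist','w1'); print(p)
E
```

```text
[440.77462914 357.87079518 107.62391453] [-3.13946347e+00 -1.69441227e-03  2.94053758e+00] [ 6.79349546e-01  4.38712264e-01  1.86741869e+00 -6.66690188e-05
  8.38182358e-01 -6.90348854e-01]
{'fx': 325.19226210127806, 'fy': 325.19226210127806, 'cx': 278.79278510720917, 'cy': 209.86231806890765, 'R': array([[ 0.20010536,  0.97977055, -0.0027421 ],
       [ 0.93456969, -0.19003188,  0.30077797],
       [ 0.29417231, -0.06274997, -0.95369025]]), 't': array([-438.37613989, -340.20044867,  138.58215298])}
```

View pics/w1.png

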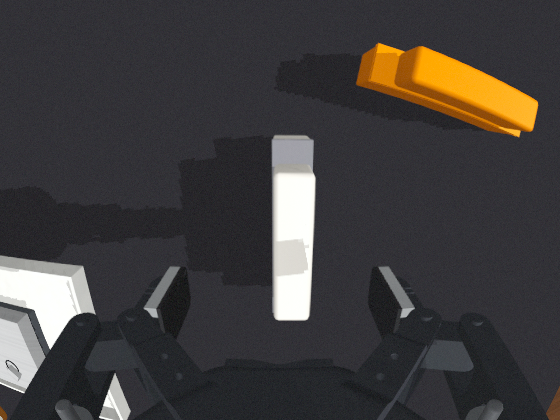

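The scraper is at (293,230), parallel to the jaws. The jaw centre is at about column 281, which matches the 6 mm shortfall. Now I'll centre the jaws, go down and grip.

Emit:
drive_tool([
  [0, 0.6, 0, 0],
  [0, 0, 1.7, 0],
  [0, 0, 1.7, 0],
  [0, 0, 1.6, 0],
  [0, 0, 0, 0],
])

```text
clock: 5.15
eef_pos: [442.2, 364.5, 57.5]
tcp_rot: [-3.141, -0.001, 2.942]
contact_force: [-1.0, -0.6, -0.2]
opening: 1.002
```

Emit:
drive_tool([
  [0, 0, 0, 0],
  [0, 0, 0, 0],
  [0, 0, 0, 0],
  [0, 0, 0, 0],
  [0, 0, 0, 0],
  [0, 0, 0, 0],
  [0, 0, 0, 0],
  [0, 0, 0, 0],
  [0, 0, 0, 0],
  [0, 0, 0, 0],
], jaw=1, force=60)

```text
clock: 5.98
eef_pos: [443.1, 365.1, 59.2]
tcp_rot: [3.14, 0.001, 2.943]
contact_force: [-1.7, 0.8, 6.9]
opening: 0.25
```

Emit:
drive_tool([
  [0, 0, -1, 0],
  [0, 0, -2, 0],
  [0, 0, -2.5, 0],
  [0, 0, -2.5, 0.02],
  [0, 0, -2, 0],
  [0, 0, 0, 0],
  [0, 0, 0, 0],
])

```text
clock: 6.57
eef_pos: [443.0, 364.9, 159.6]
tcp_rot: [3.14, 0.002, 2.923]
contact_force: [0.1, 0.3, -1.9]
opening: 0.245
```

```bash
python3 - <<'E'
from h import *
P=np.load('pics/P.npy').reshape(-1,3)
c=np.array([523.8,-1.6]); a=np.radians(-12.5); R=np.array([[np.cos(a),-np.sin(a)],[np.sin(a),np.cos(a)]])
q=(P[:,:2]-c)@R
m=(abs(q[:,0])<60)&(abs(q[:,1])<80)&(P[:,2]>48.5)
Q=np.c_[q[m],P[m,2]]; lab=cv2.partition if 0 else None
from scipy.cluster.hierarchy import fcluster,linkage
l=fcluster(linkage(Q[:,:2]),6,'distance')
for i in set(l): print((l==i).sum(),Q[l==i].min(0).round(1),Q[l==i].max(0).round(1))
im,d,p=grab('wrist','w2'); s=r.sense();print(s['eef_pos'],s['tcp_rot'],s['contact_force'])
E
```

```text
4 [-52.7  10.2  48.6] [-47.1  20.5  50.4]
2 [-54.7  -1.7  48.6] [-52.8   3.9  54.5]
4 [-37.4  -0.1  49.5] [-30.4   7.5  53.2]
4 [44.7 45.8 48.7] [53.9 53.5 49.6]
2 [-22.8  70.8  48.9] [-19.8  71.5  51.8]
2 [13.8 46.8 48.9] [19.1 48.  49.1]
1 [46.6 71.1 50.6] [46.6 71.1 50.6]
1 [40.7 72.4 50.8] [40.7 72.4 50.8]
2 [42.6 62.7 50.7] [45.8 64.6 50.8]
9 [28.  50.5 48.5] [42.1 62.1 51.6]
2 [27.7  0.7 49.1] [32.1  4.6 50.5]
8 [44.5 25.6 48.8] [52.4 38.  53.1]
3 [-8.9 -2.  49.3] [-5.9  3.2 51.2]
2 [41.7 18.  49.3] [42.8 23.2 50.3]
2 [ 25.9 -50.9  48.8] [ 28.9 -49.   50. ]
168 [-53.8  -1.2  48.6] [37.1 49.  59.8]
5 [-54.1  55.7  49.1] [-50.   66.   51.4]
13 [-46.4  56.2  48.7] [-23.4  72.9  52.1]
1 [-31.7  52.3  49.4] [-31.7  52.3  49.4]
175 [-55.6 -74.4  48.5] [17.8  4.3 56.8]
1 [  5.5 -34.3  50.7] [  5.5 -34.3  50.7]
1 [-18.1 -50.5  50.8] [-18.1 -50.5  50.8]
16 [39.4 -7.4 48.5] [53.1 17.2 52. ]
2 [ 50.8 -42.8  49.9] [ 51.4 -37.8  53.4]
60 [  9.8 -39.4  48.5] [48.6 -2.6 57.2]
33 [ 20.4 -72.6  48.5] [ 53.  -21.1  53.7]
1 [41.3 -9.8 49.8] [41.3 -9.8 49.8]
1 [ 24.9 -57.3  49.9] [ 24.9 -57.3  49.9]
6 [-13.5  45.6  48.7] [-2.6 54.  54.3]
4 [-0.1 53.9 48.5] [ 9.4 58.5 51. ]
2 [-11.1  68.2  51.4] [-6.6 72.  51.6]
12 [-0.6 62.3 48.6] [30.  74.6 52.2]
1 [-6.5 61.1 50.4] [-6.5 61.1 50.4]
1 [16.8 55.8 50.9] [16.8 55.8 50.9]
1 [ 19.3 -45.   49.2] [ 19.3 -45.   49.2]
1 [21.1 62.2 49.1] [21.1 62.2 49.1]
1 [ 12.5 -73.8  48.7] [ 12.5 -73.8  48.7]
[442.32796596 364.34535222 158.32487436] [3.14149902e+00 9.83860763e-05 2.92288643e+00] [-0.46115031 -1.05580278 -1.39512253]
```

View pics/w2.png

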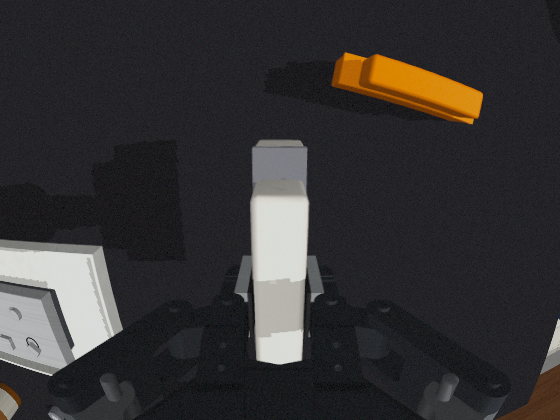

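The scraper is held straight in the jaws at (280,260). The ring is visible at (33,344) in the wrist view. Now I'll carry it over the plate's +y end.

Emit:
drive_tool([
  [-1.6, -2.7, 0, 0],
  [-1.6, -2.7, 0, 0],
  [-1.6, -2.7, 0, 0],
  [-1.6, -2.7, 0, 0],
  [-1.6, -2.7, 0, 0],
  [-1.6, -2.7, 0, 0],
  [-1.6, -2.7, 0, 0],
  [-1.6, -2.7, 0, 0],
  [-1.6, -2.7, 0, 0],
  [-1.5, -2.7, 0, 0],
  [0, 0, 0, 0],
  [0, 0, 0, 0],
])

```text
clock: 7.62
eef_pos: [538.4, 65.0, 156.8]
tcp_rot: [-3.141, -0.003, 2.92]
contact_force: [0.3, -0.4, -1.8]
opening: 0.243
```

Emit:
drive_tool([
  [0, 0.2, 1.5, 0],
  [0, 0, 1.5, 0],
  [0, 0, 1.2, 0],
  [0, 0, 0.7, 0],
  [0, 0, 0.2, 0],
  [0, 0, 0, 0],
  [0, 0, 0, 0],
])

```text
clock: 8.2
eef_pos: [539.8, 68.8, 107.5]
tcp_rot: [3.141, 0.0, 2.923]
contact_force: [0.9, 0.5, -1.0]
opening: 0.248
```

Emit:
drive_tool([
  [0, 0, 0.1, 0],
  [0, 0, 0.1, 0],
  [0, 0, 0, 0],
  [0, 0, 0, 0],
])

```text
clock: 8.53
eef_pos: [539.7, 68.4, 105.6]
tcp_rot: [3.141, 0.0, 2.923]
contact_force: [-0.3, -0.9, -1.1]
opening: 0.244
```

```bash
python3 - <<'E'
from h import *
im,d,p=grab('wrist','w3'); s=r.sense();print(s['eef_pos'],s['tcp_rot'],s['contact_force'])
im,d,p=grab('scene','s3')
a=cv2.resize(im[150:270,180:340,::-1],None,fx=2.5,fy=2.5,interpolation=cv2.INTER_CUBIC)
b=cv2.resize(cv2.imread('pics/w3.png'),(400,300))
cv2.imwrite('pics/c3.png',np.hstack([a,b]))
E
```

```text
[539.73321213  68.43914291 105.52465165] [3.14143246e+00 4.07640710e-04 2.92274493e+00] [ 0.18592122 -0.49999907 -1.4509255 ]
```

View pics/c3.png

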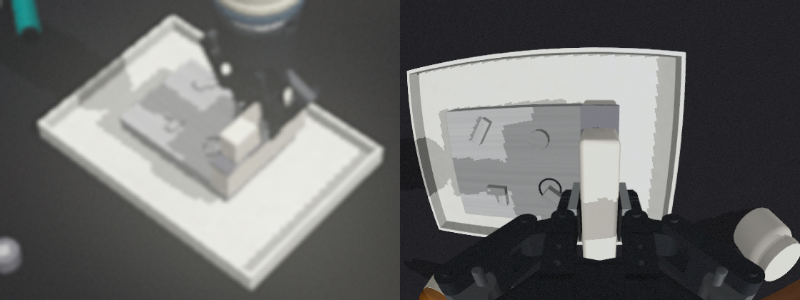

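The blade stands at the plate's +y end with all chips on its -y side: the ring with a chip at (550,190), and others at (540,138), (482,130) and (497,190). Now I'll feel for the plate.

Emit:
drive_tool([
  [0, 0, 0.05, 0],
  [0, 0, 0.05, 0],
  [0, 0, 0, 0],
  [0, 0, 0, 0],
])

```text
clock: 8.97
eef_pos: [539.6, 68.4, 104.3]
tcp_rot: [-3.142, 0.0, 2.923]
contact_force: [0.1, -0.8, -2.1]
opening: 0.248
```

Emit:
drive_tool([
  [0, 0, 0.05, 0],
  [0, 0, 0.05, 0],
  [0, 0, 0, 0],
  [0, 0, 0, 0],
])

```text
clock: 9.3
eef_pos: [539.6, 68.5, 104.2]
tcp_rot: [3.142, 0.0, 2.923]
contact_force: [-3.4, 0.3, 9.5]
opening: 0.248
```

Emit:
drive_tool([
  [0, 0, -0.07, 0],
  [0, -0.5, 0, 0],
  [0, -0.8, 0, 0],
  [0, -0.8, 0, 0],
  [0, -0.8, 0, 0],
  [0, -0.8, 0, 0],
  [0, -0.8, 0, 0],
  [0, -0.8, 0, 0],
  [0, -0.8, 0, 0],
  [0, -0.8, 0, 0],
  [0, 0, 0, 0],
])

```text
clock: 10.22
eef_pos: [524.5, -0.5, 104.2]
tcp_rot: [-3.141, 0.0, 2.922]
contact_force: [1.3, -1.6, 5.7]
opening: 0.244
```

```bash
python3 - <<'E'
from h import *
im,d,p=grab('wrist','w4'); s=r.sense();print(s['eef_pos'],s['tcp_rot'],s['contact_force'])
E
```

```text
[524.48124827  -0.544423   104.18524377] [-3.14061848e+00  4.00442619e-04  2.92239993e+00] [ 0.7817125  -2.39897908  6.93550155]
```

View pics/w4.png

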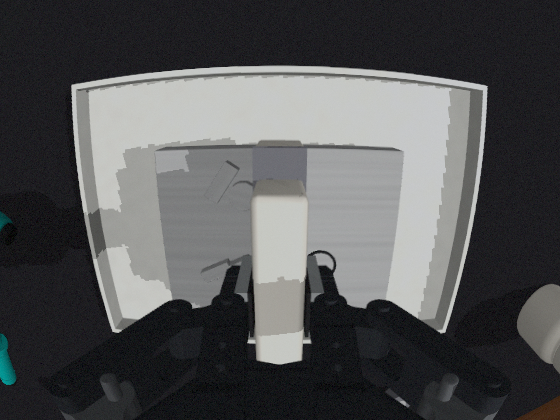

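The sweep is working: the chips are ahead of the blade at (222,182), (243,188) and (225,265), and the ring behind it is bare at (322,263). I'll continue over the edge.

Emit:
drive_tool([
  [0, -0.7, 0, 0],
  [0, -0.8, 0, 0],
  [0, -0.8, 0, 0],
  [0, -0.8, 0, 0],
  [0, -0.8, 0, 0],
  [0, -0.7, 0, 0],
  [0, -0.7, 0, 0],
  [0, -0.7, 0, 0],
  [0, -0.7, 0, 0],
  [0, -0.7, 0, 0],
  [0, -0.4, 0, 0],
  [0, 0, 0, 0],
])

```text
clock: 11.27
eef_pos: [507.4, -76.3, 104.2]
tcp_rot: [-3.141, 0.0, 2.922]
contact_force: [-0.8, -0.1, 7.2]
opening: 0.248
```

```bash
python3 - <<'E'
from h import *
im,d,p=grab('wrist','w5'); s=r.sense();print(s['eef_pos'],s['tcp_rot'],s['contact_force'])
E
```

```text
[507.37437487 -76.2970261  104.16367769] [-3.14097121e+00  8.93971974e-05  2.92237596e+00] [ 0.04818824 -0.57526502  7.97102275]
```

View pics/w5.png

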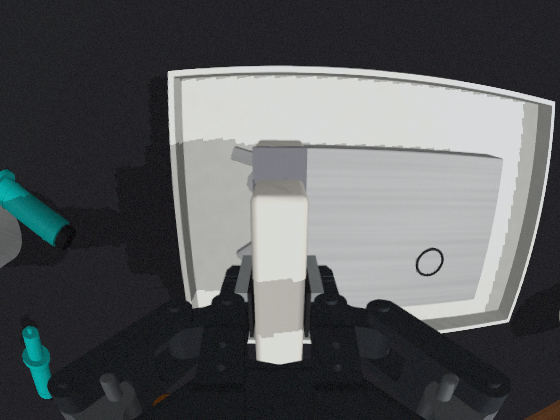

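The plate is clear and the ring stands alone at (429,262). The chips have dropped beyond the edge, around (243,155) and (245,250). I'll lift, carry the scraper back to its bench spot, and check.

Emit:
drive_tool([
  [0, 0, -0.5, 0],
  [0, 0, -1, 0],
  [0, 0, -1.5, 0],
  [0, 0, -1.5, 0],
  [0, 0, -1.5, 0],
  [0, 0, 0, 0],
])

```text
clock: 11.82
eef_pos: [508.7, -75.6, 166.7]
tcp_rot: [-3.141, 0.003, 2.923]
contact_force: [0.9, 0.7, -0.7]
opening: 0.246
```

Emit:
drive_tool([
  [1.3, 3.4, 0, 0],
  [1.3, 3.4, 0, 0],
  [1.3, 3.4, 0, 0],
  [1.3, 3.4, 0, 0],
  [1.3, 3.4, 0, 0],
  [1.3, 3.4, 0, 0],
  [1.3, 3.4, 0, 0],
  [1.3, 3.4, 0, 0],
  [1.3, 3.4, 0, 0],
  [1.3, 3.4, 0, 0],
  [1.3, 3.4, 0, 0],
  [1.5, 4.0, 0, 0],
])

```text
clock: 12.82
eef_pos: [442.4, 362.9, 163.2]
tcp_rot: [-3.14, -0.001, 2.923]
contact_force: [2.0, -0.2, -1.1]
opening: 0.248
```

```bash
python3 - <<'E'
from h import *
s=r.sense();print(s['eef_pos'],s['tcp_rot'],s['contact_force'])
im,d,p=grab('top','t6')
a=cv2.resize(im[180:290,235:370,::-1],None,fx=5.5,fy=5.5,interpolation=cv2.INTER_CUBIC); cv2.imwrite('pics/c6.png',a)
E
```

```text
[442.43171262 362.85500975 163.19753467] [-3.13975000e+00 -6.23888860e-04  2.92281553e+00] [ 1.99541133 -0.23574047 -1.06598892]
```

View pics/c6.png

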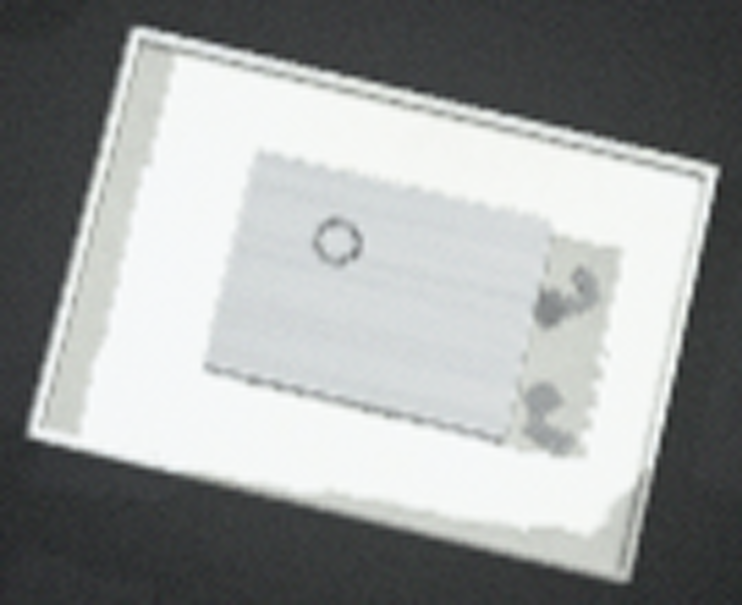

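The plate is empty. All four chips lie on the tray floor, around (565,300) and (550,415), and the ring is at (338,242). Now I'll set the scraper down.

Emit:
drive_tool([
  [0, 0, 2, 0],
  [0, 0, 2.5, 0],
  [0, 0, 2.5, 0],
  [0, 0, 2, 0],
  [0, 0, 1, 0],
  [0, 0, 0, 0],
  [0, 0, 0, 0],
])

```text
clock: 13.45
eef_pos: [443.3, 361.9, 63.7]
tcp_rot: [-3.141, -0.001, 2.923]
contact_force: [-0.9, 0.1, -0.9]
opening: 0.245
```

```bash
python3 - <<'E'
from h import *
D=load('t6'); f=lambda x:(x+.5)/5.5-.5
m=pt(D,235+f(338),180+f(242),45); print('ring',m, 'holder decoy')
P=((np.stack(np.meshgrid((np.arange(560)-D['cx'])/D['fx'],(np.arange(420)-D['cy'])/D['fy'])+[np.ones((420,560))],-1)*D['d'][...,None])-D['t'])@D['R']
a=np.radians(-12.5); R=np.array([[np.cos(a),-np.sin(a)],[np.sin(a),np.cos(a)]])
print('ring in plate',(m[:2]-[523.8,-1.6])@R)
for u,v in[(580,285),(550,307),(543,398),(552,432)]:
    print(P[int(180+v/5.5),int(235+u/5.5)].round(1))
q=(P[...,:2]-[523.8,-1.6])@R; k=(abs(q[...,0])<50)&(abs(q[...,1])<70); print('plate z',np.percentile(P[k][:,2],[1,50,99]))
E
```

```text
ring [546.83843419  19.44661519  45.        ] holder decoyTraceback (most recent call last):
  File "<stdin>", line 4, in <module>
TypeError: can only concatenate tuple (not "list") to tuple
```

Emit:
drive_tool([
  [0, 0, 0.2, 0],
  [0, 0, 0.15, 0],
  [0, 0, 0.1, 0],
  [0, 0, 0, 0],
  [0, 0, 0, 0],
])

```text
clock: 13.87
eef_pos: [443.6, 362.5, 59.9]
tcp_rot: [3.141, 0.0, 2.923]
contact_force: [0.4, 0.2, -1.3]
opening: 0.246
```

```bash
python3 - <<'E'
from h import *
D=load('t6'); m=np.array([546.84,19.45])
X,Y=np.meshgrid((np.arange(560)-D['cx'])/D['fx'],(np.arange(420)-D['cy'])/D['fy'])
P=(np.stack([X,Y,X*0+1],-1)*D['d'][...,None]-D['t'])@D['R']
a=np.radians(-12.5); R=np.array([[np.cos(a),-np.sin(a)],[np.sin(a),np.cos(a)]])
print('ring in plate',(m-[523.8,-1.6])@R)
for u,v in[(580,285),(550,307),(543,398),(552,432)]:
    print(P[int(180+v/5.5),int(235+u/5.5)].round(1))
q=(P[...,:2]-[523.8,-1.6])@R; k=(abs(q[...,0])<50)&(abs(q[...,1])<70); print('plate z',np.percentile(P[k][:,2],[1,50,99]))
E
```

```text
ring in plate [17.93780613 25.53779966]
[ 534.1 -102.8   10.2]
[521.4 -87.9  20. ]
[475.4 -82.8  16.4]
[459.9 -89.1   9. ]
plate z [39.96468809 46.24700867 52.31938424]
```

Emit:
drive_tool([
  [0, 0, 0.07, 0],
  [0, 0, 0, 0],
  [0, 0, 0, 0],
])

```text
clock: 14.12
eef_pos: [443.7, 362.5, 59.2]
tcp_rot: [3.141, 0.0, 2.923]
contact_force: [-1.8, 0.4, 4.9]
opening: 0.248
```

Emit:
drive_tool([
  [0, 0, 0, 0],
  [0, 0, 0, 0],
  [0, 0, 0, 0],
  [0, 0, 0, 0],
  [0, 0, 0, 0],
  [0, 0, 0, 0],
  [0, 0, 0, 0],
  [0, 0, 0, 0],
], jaw=0)

```text
clock: 14.78
eef_pos: [443.4, 362.3, 58.7]
tcp_rot: [-3.142, -0.0, 2.923]
contact_force: [0.1, -0.2, 0.0]
opening: 0.996
```

Emit:
drive_tool([
  [0, 0, -1, 0],
  [0, 0, -2.5, 0],
  [0, 0, -3, 0],
  [0, 0, -3.5, 0],
  [0, 0, -3.5, 0],
  [0, 0, -3.5, 0],
  [0, 0, -2, 0],
  [0, 0, 0, 0],
])

```text
clock: 15.45
eef_pos: [445.4, 363.9, 254.9]
tcp_rot: [3.135, 0.005, 2.923]
contact_force: [0.8, 0.8, -0.1]
opening: 0.999
```

The scraper is down and released. Now to the probe.

Emit:
drive_tool([
  [-0.8, -3.2, 0, 0],
  [-0.8, -3.2, 0, 0],
  [-0.8, -3.2, 0, 0],
  [-0.8, -3.2, 0, 0],
  [-0.8, -3.2, 0, 0],
  [-0.8, -3.2, 0, 0],
  [-0.8, -3.2, 0, 0],
  [-0.8, -3.2, 0, 0],
  [-0.8, -3.2, 0, 0],
  [-0.8, -3.2, 0, 0],
  [-0.8, -3.2, 0, 0],
])

```text
clock: 16.37
eef_pos: [452.3, -1.9, 248.8]
tcp_rot: [-3.142, -0.0, 2.923]
contact_force: [1.5, -0.1, 0.3]
opening: 0.997
```

Emit:
drive_tool([
  [-0.75, -3.2, 0, 0],
  [-0.75, -3.2, 0, 0],
  [-0.75, -3.2, 0, 0],
  [-0.75, -3.2, 0, 0],
  [-0.75, -3.2, 0, 0],
  [-0.75, -3.2, 0, 0],
  [-0.75, -3.2, 0, 0],
  [-0.75, -3.2, 0, 0],
  [-0.75, -3.2, 0, 0],
  [-0.75, -3.2, 0, 0],
  [-0.7, -2.7, 0, 0],
  [0, 0, 0, 0],
])

```text
clock: 17.37
eef_pos: [457.4, -361.2, 248.6]
tcp_rot: [-3.14, 0.001, 2.92]
contact_force: [-0.9, 0.2, -0.0]
opening: 1.002
```

```bash
python3 - <<'E'
from h import *
s=r.sense();print(s['eef_pos'],s['tcp_rot'],s['contact_force'])
im,d,p=grab('wrist','w7')
im2,_,_=grab('top','t7')
a=cv2.resize(im2[180:300,135:245,::-1],(385,420),interpolation=cv2.INTER_CUBIC)
b=im[:,:,::-1][:, 80:495]
cv2.imwrite('pics/c7.png',np.hstack([b,a]))
E
```

```text
[ 457.44408823 -361.23942761  248.56132714] [-3.13979927e+00  7.15234381e-04  2.92026065e+00] [-0.9027069   0.2177589  -0.02716288]
```

View pics/c7.png

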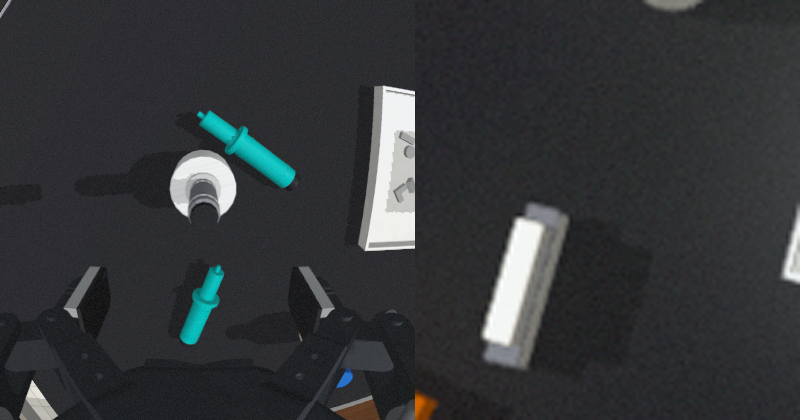

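The scraper rests alone on the bench. The turquoise decoys lie flat and the grey probe stands in its holder at (283,215) in the full frame. Now I'll go down to the barrel.

Emit:
drive_tool([
  [0, 0.5, 0, 0],
  [0, 0, 2, 0],
  [0, 0, 2.5, 0],
  [0, 0, 2.5, 0],
  [0, 0, 2.5, 0],
  [0, 0, 2.5, 0],
  [0, 0, 2, 0],
  [0, 0, 1, 0],
  [0, 0, 0, 0],
  [0, 0, 0, 0],
])

```text
clock: 18.3
eef_pos: [459.0, -351.2, 99.2]
tcp_rot: [3.141, -0.0, 2.924]
contact_force: [0.6, 0.4, -0.3]
opening: 0.999
```

```bash
python3 - <<'E'
from h import *
s=r.sense();print(s['eef_pos'],s['tcp_rot'],s['contact_force'])
im,d,p=grab('wrist','w8')
E
```

```text
[ 458.98696602 -351.17211458   99.15092864] [ 3.14127700e+00 -4.28329103e-04  2.92369520e+00] [ 0.64894663  0.38042376 -0.34969816]
```

View pics/w8.png

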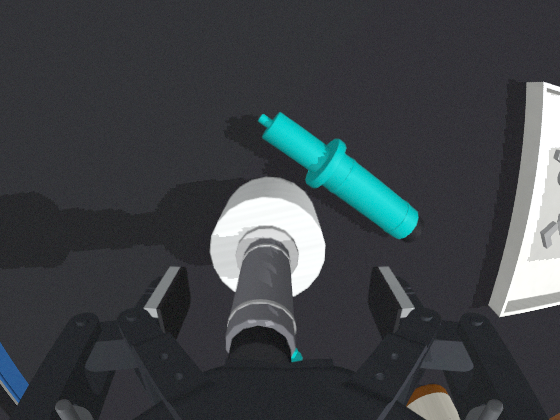

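The probe axis is about column 263 against a jaw centre of 280, so it sits about 6 mm to the tool's -y. That agrees with the measured position. I'll correct and grip.

Emit:
drive_tool([
  [0, -0.3, 0, 0],
  [0, -0.3, 0, 0],
  [0, 0, 0, 0],
  [0, 0, 0, 0],
])

```text
clock: 18.68
eef_pos: [457.7, -358.4, 99.5]
tcp_rot: [-3.141, 0.001, 2.922]
contact_force: [-0.5, 0.2, 0.2]
opening: 0.997
```

Emit:
drive_tool([
  [0, 0, 0, 0],
  [0, 0, 0, 0],
  [0, 0, 0, 0],
  [0, 0, 0, 0],
  [0, 0, 0, 0],
  [0, 0, 0, 0],
  [0, 0, 0, 0],
  [0, 0, 0, 0],
  [0, 0, 0, 0],
  [0, 0, 0, 0],
], jaw=1, force=60)

```text
clock: 19.52
eef_pos: [457.5, -357.9, 98.9]
tcp_rot: [-3.142, 0.0, 2.923]
contact_force: [-1.0, 0.6, 4.4]
opening: 0.286
```

Emit:
drive_tool([
  [0, 0, -0.5, 0],
  [0, 0, -1, 0],
  [0, 0, -2, 0],
  [0, 0, -2.5, 0],
  [0, 0, -2.5, 0],
  [0, 0, -1.5, 0],
  [0, 0, 0, 0],
  [0, 0, 0, 0],
])

```text
clock: 20.18
eef_pos: [457.8, -358.1, 199.7]
tcp_rot: [-3.141, 0.002, 2.923]
contact_force: [0.2, 0.1, -2.3]
opening: 0.288
```

```bash
python3 - <<'E'
from h import *
s=r.sense();print(s['eef_pos'],s['tcp_rot'],s['contact_force'])
d=np.array([546.84,19.45])-s['eef_pos'][:2]; y=s['tcp_rot'][2]
print('tool x,y mm',d@[np.cos(y),np.sin(y)],d@[np.sin(y),-np.cos(y)])
im,d,p=grab('wrist','w9'); grab('scene','s9')
E
```

```text
[ 457.76225027 -358.09384424  199.65023306] [-3.14081960e+00  1.77003020e-03  2.92270564e+00] [ 0.20852991  0.08091023 -2.2887512 ]
tool x,y mm -4.9712045723491896 387.8781857058463
```

View pics/w9.png

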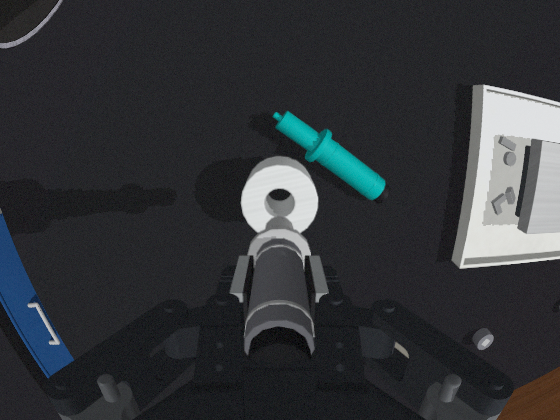

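The probe is out of the holder, held centrally and upright in the jaws. All four chips show on the tray floor at right. Next, over the ring.

Emit:
drive_tool([
  [-0.05, 2, 0, 0],
  [-0.05, 3.5, 0, 0],
  [-0.05, 3.6, 0, 0],
  [-0.05, 3.6, 0, 0],
  [-0.05, 3.6, 0, 0],
  [-0.05, 3.6, 0, 0],
  [-0.05, 3.6, 0, 0],
  [-0.05, 3.6, 0, 0],
  [-0.05, 3.6, 0, 0],
  [-0.05, 3.6, 0, 0],
  [0, 3, 0, 0],
  [0, 1.5, 0, 0],
])

```text
clock: 21.28
eef_pos: [546.2, 23.0, 197.2]
tcp_rot: [3.141, -0.002, 2.924]
contact_force: [0.6, -0.6, -2.0]
opening: 0.288
```

Emit:
drive_tool([
  [0, 0, 1.5, 0],
  [0, 0, 1.5, 0],
  [0, 0, 1, 0],
  [0, 0, 0.5, 0],
  [0, 0, 0, 0],
  [0, 0, 0, 0],
  [0, 0, 0, 0],
])

```text
clock: 21.87
eef_pos: [546.9, 19.5, 154.2]
tcp_rot: [3.141, 0.001, 2.922]
contact_force: [0.9, 0.1, -1.9]
opening: 0.291
```

```bash
python3 - <<'E'
from h import *
s=r.sense();print(s['eef_pos'],s['tcp_rot'],s['contact_force'])
d=np.array([546.84,19.45])-s['eef_pos'][:2]; y=s['tcp_rot'][2]
print('tool x,y mm',d@[np.cos(y),np.sin(y)],d@[np.sin(y),-np.cos(y)])
im,d,p=grab('wrist','w10')
import numpy as np
def proj(X):
    c=p['R']@np.array(X)+p['t']; rr=np.hypot(c[0],c[1]); th=np.arctan2(rr,c[2]); return p['cx']+p['fx']*th*c[0]/rr, p['cy']+p['fy']*th*c[1]/rr
print('ring proj',proj([546.84,19.45,45]))
e=s['eef_pos']; print('tip proj',proj([e[0],e[1],e[2]-92]),'below',proj([e[0],e[1],45]))
cv2.imwrite('pics/c10.png',cv2.resize(im[140:340,180:380,::-1],None,fx=3,fy=3,interpolation=cv2.INTER_CUBIC))
E
```

```text
[546.92915872  19.54097361 154.1895201 ] [3.14140060e+00 5.64552097e-04 2.92231091e+00] [ 0.9107386   0.12387996 -1.85165675]
tool x,y mm 0.06723435958158812 -0.1081897256162488
ring proj (np.float64(279.00496092222795), np.float64(213.75279497128437))
tip proj (np.float64(279.1607813256967), np.float64(221.44956934647558)) below (np.float64(279.14728502938516), np.float64(213.83670568600022))
```

I'm out of picture views, so I'll check the ring numerically with the wrist camera: back-project dark pixels onto the plate plane and fit a circle.

```bash
cat > ring.py <<'E'
from h import *
from scipy.optimize import least_squares
def bp(D,z=45.):
    v,u=np.mgrid[0:420,0:560]; x=u-D['cx']; y=v-D['cy']; rr=np.hypot(x,y)+1e-9; th=rr/D['fx']
    ray=np.stack([np.sin(th)*x/rr,np.sin(th)*y/rr,np.cos(th)],-1)@D['R']; c=-D['R'].T@D['t']
    return c+ray*((z-c[2])/ray[...,2])[...,None]
for f in('w5','w10'):
    D=load(f); X=bp(D); g=cv2.cvtColor(D['im'],cv2.COLOR_RGB2GRAY)
    d=np.hypot(X[...,0]-546.84,X[...,1]-19.45); bg=np.median(g[d<25])
    m=(d<16)&(g<bg*0.5); m[276:]=False if f=='w5' else m[276:]
    if f=='w10':
        v,u=np.nonzero(m); print('extent',u.min(),u.max(),v.min(),v.max(),'bg',bg)
        sub=g[195:240:2,255:305:2]; print('\n'.join(' '.join('%3d'%k for k in r_) for r_ in sub))
    q=X[m][:,:2]; s=least_squares(lambda p:np.hypot(*(q-p).T)-9,[546.84,19.45],loss='soft_l1'); print(f,len(q),s.x,np.abs(s.fun).mean())
E
python3 ring.py
```

```text
w5 167 [547.77015876  20.33633814] 0.9822005614916718
extent 267 294 202 222 bg 179.0
175 176 176 177 176 178 176 175 177 175 176 175 175 176 177 178 177 175 175 176 176 175 176 178 176
176 177 177 178 174 178 178 176 177 176 176 176 177 177 177 178 176 177 175 176 177 175 176 176 176
181 182 181 181 179 181 180 180 181 182 180 180 180 180 181 182 181 181 179 180 179 180 180 181 179
181 180 181 181 183 182 181 182 182 181 181 147 108 121 135 162 182 183 181 182 182 182 182 182 182
179 179 180 180 180 180 181 179 180 116  52  60  93  94  69  38  92 155 181 181 180 179 181 179 180
179 180 179 180 178 180 178 180  87  86 158 176 178 179 180 173 118  41 132 179 179 181 180 179 181
179 179 177 178 179 177 178  95  80 174 178 179 179 178 180 180 178 139  43 168 178 178 177 179 179
178 178 178 176 176 178 137  35 172 177 178 178 178 177 177 176 178 179 111  64 178 177 178 177 178
181 180 181 180 179 158  80 113 181 180 180 181 180 180 180 180 181 179 168  50 168 180 179 180 178
179 185 184 183 185 184  47 165 184 183 183 183 183 184 183 183 182 183 183  58 166 183 181 183 183
174 185 184 18
[... 639 characters left out ...]
02 103 105 101 109 121 171 182 181 181 182 181
179 183 182 181 155 107  96 102 135 149 152 152 160 164 163 157 119 108 105 119 150 179 181 180 183
183 181 154 114  99 102 155 176 179 179 179 177 177 181 178 178 178 172 152 123 112 120 177 181 181
182 163  99 126 154 177 179 179 179 181 180 179 180 179 180 179 178 181 180 182 171 148 123 176 180
164 103 162 177 181 180 181 180 180 181 180 180 181 181 182 182 182 180 182 181 183 182 153 129 175
104 159 182 181 180 181 181 165 159 156 157 180 182 180 168 181 179 180 180 181 182 182 181 153 128
133 145 155 150 145 142 142 143  93  75  69  66  65  68  69 101 143 183 181 183 181 182 182 183 152
w10 92 [546.92227307  20.64680095] 0.7222122355561812
```

The two wrist fits agree: the ring is at about (547, 20.4), within 1.2 mm of the top-view value, and the tip lies over it. Now down gently.

Emit:
drive_tool([
  [0, 0.08, 0.6, 0],
  [0, 0, 0.5, 0],
  [0, 0, 0.3, 0],
  [0, 0, 0, 0],
  [0, 0, 0, 0],
])

```text
clock: 22.33
eef_pos: [546.5, 20.6, 139.5]
tcp_rot: [-3.141, -0.001, 2.923]
contact_force: [0.2, -1.0, -1.1]
opening: 0.287
```

Emit:
drive_tool([
  [0, 0, 0.1, 0],
  [0, 0, 0.1, 0],
  [0, 0, 0, 0],
  [0, 0, 0, 0],
])

```text
clock: 22.67
eef_pos: [546.7, 20.6, 137.8]
tcp_rot: [-3.142, -0.0, 2.923]
contact_force: [0.2, 0.3, -2.2]
opening: 0.29
```

Emit:
drive_tool([
  [0, 0, 0.1, 0],
  [0, 0, 0.1, 0],
  [0, 0, 0, 0],
  [0, 0, 0, 0],
  [0, 0, 0, 0],
])

```text
clock: 23.08
eef_pos: [546.9, 20.5, 135.9]
tcp_rot: [3.142, 0.0, 2.923]
contact_force: [-0.2, 0.3, 0.5]
opening: 0.288
```

Emit:
drive_tool([
  [0, 0, 0.1, 0],
  [0, 0, 0.1, 0],
  [0, 0, 0, 0],
  [0, 0, 0, 0],
  [0, 0, 0, 0],
])

```text
clock: 23.5
eef_pos: [546.9, 20.6, 133.9]
tcp_rot: [3.142, 0.0, 2.923]
contact_force: [-0.2, 0.4, 1.5]
opening: 0.288
```

Emit:
drive_tool([
  [0, 0, 0.1, 0],
  [0, 0, 0, 0],
  [0, 0, 0, 0],
  [0, 0, 0, 0],
  [0, 0, 0, 0],
  [0, 0, 0, 0],
  [0, 0, 0, 0],
  [0, 0, 0, 0],
])

```text
clock: 24.17
eef_pos: [546.8, 20.6, 132.8]
tcp_rot: [3.142, 0.0, 2.923]
contact_force: [0.6, 0.4, 2.3]
opening: 0.291
```

```bash
python3 - <<'E'
from h import *
F=[]
for i in range(5):
    im,d,p=grab('wrist','w11'); s=r.sense(); F.append(s['contact_force'])
print(np.mean(F,0),s['eef_pos'],s['tcp_rot'],s['opening'],s['clock'])
im,d,p=grab('top','t11'); D=load('t11')
X,Y=np.meshgrid((np.arange(560)-D['cx'])/D['fx'],(np.arange(420)-D['cy'])/D['fy'])
P=(np.stack([X,Y,X*0+1],-1)*d[...,None]-D['t'])@D['R']
Q=P[230:295,142:187].reshape(-1,3); T=Q[Q[:,2]>62]; print('scraper top',len(T),T.mean(0))
E
```

```text
[0.38184023 0.05853894 2.34337585] [546.76918972  20.56243562 132.80774213] [3.14155316e+00 7.56065808e-05 2.92278470e+00] 0.29114114099123634 24.4167
scraper top 336 [439.76177658 352.96223523 106.24615711]
```

The force is about 2.3 + 2.0 = 4.3 N, roughly half-way in. The scraper mean height looks off, probably from outliers, so I'll recheck it with the median and then hand in.

```bash
python3 - <<'E'
from h import *
for f in('t7','t11'):
    D=load(f); X,Y=np.meshgrid((np.arange(560)-D['cx'])/D['fx'],(np.arange(420)-D['cy'])/D['fy'])
    P=(np.stack([X,Y,X*0+1],-1)*D['d'][...,None]-D['t'])@D['R']
    Q=P[230:295,142:187].reshape(-1,3); T=Q[(Q[:,2]>62)]; print(f,np.median(T,0),np.percentile(T[:,2],[5,50,90,97,100])); T=T[T[:,2]<80]; print(len(T),cv2.minAreaRect(T[:,:2].astype(np.float32)))
E
```

```text
t7 [441.29417963 360.14322934  72.10194107] [  66.22010216   72.10194107   75.52301022 1062.96789976 1356.79529066]
331 ((442.9947814941406, 361.56298828125), (23.233245849609375, 91.38129425048828), 77.07269287109375)
t11 [441.19882892 360.34438085  71.98176689] [  66.65303948   71.98176689   75.8765752    81.02064726 1356.79529066]
325 ((442.9853515625, 361.3108215332031), (22.860795974731445, 91.48771667480469), 77.60686492919922)
```

The scraper stands upright with its top at 72 mm and has not moved; a few pixels without a depth reading caused the bad mean. Handing in.

```bash
python3 -c "
from rig import job
print(job.sign_off())"
```

```text
the job is handed in; nothing more can be done
None
```

The job is handed in. One stroke of the white scraper pushed all four offcuts off the plate's -y end into the tray. I set the scraper back on the bench at about (443, 361) mm, clear of the tray. The arm is now holding the probe upright with its tip in the ring. I took 12 pictures, and the run ended at about 24.5 s of the 64 s allowed.

**Last checks**
- **Probe position:** the measured tool position is (546.8, 20.6). The ring measured (546.8, 19.4) from the top camera and (546.9 to 547.8, 20.3 to 20.6) from the wrist camera, so they agree to about 1.5 mm. The tool reads vertical.
- **Press:** the change in wrist force is about 4.3 N, and the tool went about 4 mm past first touch. That is about half-way in, and the press was never close to the 20 N limit.
- **Offcuts:** all four show on the tray floor, with measured heights of 9 to 20 mm.
- **Scraper:** it stands upright with its top at 72 mm, unmoved since I let it go.

**Disagreements and gaps**
- One average of the scraper's top height came out at 106 mm because of pixels without a depth reading. The median gave 72 mm.
- The last close-up of the tip was refused by the picture limit, so I made that check numerically from the wrist image.
- I did not measure the bottle, jar and specimens again at the end. The arm's path kept clear of them.

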